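# Assemble a bayonet filter holder on the lab jack

### The arm

A 6-joint arm with a two-finger parallel gripper is mounted at the origin on the work surface. World frame = base frame: x ahead of the robot, y to its left, z up, the work surface at z = 0. Lengths are in mm, angles in rad, forces in N, time in s.
With the tool pointing down it reaches from about 400 to 825 mm from the base axis. Payload 7 kg.
Tool frame: the origin (TCP) lies at the very end of the fingers, on their centre line; the grasp point (between the pads) lies 19 mm behind it; z points along the fingers, y is the line along which they close (so a half turn about z gives the same grasp; the last joint's range is limited). The gripper opens to 88 mm and grips with 3 to 60 N. Pads are 19 mm wide; open, the fingers measure 130 mm over their backs; the gripper's body (78 mm by 193 mm) begins 47 mm behind the grasp point.
Start: joints at [-0.84, 0.359, 0.012, 0, -1.224, -0.288], TCP at [289.19, -609.889, 226.561] pointing down, gripper open.
Joint ranges: [-3.07, 3.07], [-1.43, 2.12], [-1.02, 1.25], [-3.03, 1.67], [-3.05, -0], [-3.03, 3.03]. Speed limits (rad/s): [2.39, 2.39, 3.01, 3.14, 3.14, 3.14].

### API

Orientations are given as a unit quaternion [x, y, z, w].
In Python, from plant import bot gives the robot as it stands. Calls block until the motion is done:
- bot.move_ptp(position, orientation): joint-space move of the TCP to a pose.
- bot.line_to(position, velocity=150, ori=None): straight line of the TCP; ori=None keeps the orientation; velocity is the mean speed in mm/s.
- bot.move_joints(angles): joint-space move.
- bot.move_gripper(opening, force=None): finger opening in mm; force is the grip in N (None keeps the last); returns when the fingers have stopped.
- bot.pause(seconds).
- bot.solve_ik(position, orientation): joint angles nearest the present ones, or None.
- bot.read_state(): the state.
- bot.camera(name): name is "side" or "top"; returns the picture (384x512x3 uint8, red, green, blue); there is no depth.
- bot.get_calibration(name): a dict with "fx", "fy", "cx", "cy" (pixels), "distortion" ([k1, k2, p1, p2, k3] as OpenCV has them; the pictures are not rectified), "view" (4x4, takes a point from world to camera coordinates). Camera axes: x right, y up, looking along -z (the intrinsics and any distortion apply to the point x, -y, -z); pixel columns grow to the right and rows downward; lengths in mm; the calibration is good to about 2 mm. A picture is of the moment at which its call begins. get_calibration takes no time and is no camera call.
A pose or a line that the arm cannot do raises bot.Unreachable and nothing moves.
- bot.close_job(): hands the job in; it is judged then, once.
The state is a dict: "t": time; "joint_pos": joint angles; "qvel": joint speeds; "tau": joint torques, N m; "tcp_pos": TCP position; "eef_rot": TCP orientation; "contact_force": force on the tool from outside, world axes, zero at the start; "moment": the same for the moment, N m; "width": finger opening in mm; "finger_force": force on a finger pad.
Only numpy, scipy, OpenCV 4.12 (cv2) and the standard library are available. Lean on these libraries where they do the work, as an engineer would, in place of code of your own. Each camera call takes 0.05 s, during which the arm holds its last target. There are 200 camera calls.

### The job

Assemble the filter holder on the blue lab jack: first set the round steel filter stage upright into the mouth on the jack, lugs through the gaps, and turn it clockwise, nearly a quarter turn, to its stop, then do the same with the barred cap in the mouth on top of the filter stage. Both joints must be fully seated and turned fully home, so that ears and bar all line up, and the holder is left standing free. Do not disturb the sample cups.

Things in the scene. Friction and masses are not known exactly. Their poses are not given: they have to be found in the camera images.
- stand: Fixed blue lab jack, plate 160 x 130 mm, top 60 mm above the table, with the round steel mouth of a filter holder in its middle (see stand_seat). Origin: centre of its underside, on the table; z up. Two steel ears, 10 mm wide, stick out of the mouth to radius 43 mm along +x and -x. A black knob sticks out of the jack to 107 mm along +x, at most 45 mm high.
- stand_seat (a point): Floor centre of the mouth on the jack, 66 mm up: seated, stage's origin is here. Well: bore radius 27, outside 31, rim 14 mm above floor. Two tabs level with the rim, 5 thick, 9 mm free below, reach in to radius 21, leaving two gaps 50 deg wide. Gap centres: 80 deg counterclockwise (from above) of +x and -x. Dropped in there, a part turns clockwise 80 deg to its stop: x axes then parallel.
- stage: Loose round steel filter stage, 59 mm tall, 0.2 to 0.3 kg, on the orange board. Origin: centre of its foot; z up. Neck radius 18 up to 15.5 mm, then body 62 mm across, to be gripped on its y sides. Ears 10 mm wide stick out to radius 43 along +x and -x, 37 to 49 mm up, above the lugs. Its top is a mouth like the jack's, rim at 59 mm. A half turn about z changes nothing.
- stage_lug (a point): Tip of the filter stage's +x lug, 24 mm from its axis, 4 mm above its foot. Two lugs at the foot of the neck, along +x and -x: 8 mm wide, 1 to 7 mm above the foot, out to radius 24 mm. They pass down through a mouth's gaps and turn under its tabs.
- stage_seat (a point): Floor centre (white filter disc) of the mouth in the filter stage's top, 45 mm above the stage's origin, 14 mm below its rim: seated, the cap's origin is here. Sizes and gaps (in the stage's own axes) as at stand_seat.
- cap: Loose steel cap, 50.5 mm tall, 0.14 kg, on the orange board. Origin: centre of its foot; z up. Neck and two lugs along +x and -x exactly as on the stage. Above the neck a disc 62 mm across, 15.5 to 25.5 mm up, then an upright black bar along x, 54 mm long, 12 mm thick, 25.5 to 50.5 mm up: grip it across y. A half turn about z changes nothing.
- board: Fixed orange board, 260 (x) x 320 (y) x 10 mm, which carries the stage, the cap and the cups; origin: centre of its underside, on the table.
- cup1: Small white sample cup, 42 mm wide, 45 mm tall, near the board's +x edge; origin: centre of its foot. Leave it alone.
- cup2: As cup1: small white sample cup, to be left alone.
Mind the look-alikes: they are no part of the job. What is meant by the stand is not pink or yellow, and is the larger of those in its own colour.

How it is judged:
By the outcome, as a careful person would: the job done as asked, in the order asked, and still so for the second after the job is handed in, with the robot touching nothing.
It also fails if it takes over 72 s, if anything falls off the work surface, if the arm or the gripper's body presses on something with over 40 N, if the wrist force passes 120 N, or if a joint passes its speed limit or range.

## Working session

There is one attempt and no reset: what is moved stays moved. The work goes in short steps, each a Python script; the robot and the scene stay as the last script left them, time stands still between calls to the robot, and variables do not carry over. Pictures are saved under pics/ and viewed, at most 10 in all, crops included, and the job is handed in when it is done.

```bash
ls; mkdir -p pics; python3 - <<'E'
from plant import bot
import cv2,numpy as np
for n in("top","side"):
    im=bot.camera(n); cv2.imwrite(f"pics/{n}0.png",im[...,::-1]); c=bot.get_calibration(n); print(n,{k:np.round(v,4).tolist() for k,v in c.items()})
s=bot.read_state(); print(s)
E
```

```text
pics
top {'fx': 443.7183, 'fy': 443.7183, 'cx': 259.007, 'cy': 186.3765, 'distortion': [0.0043, 0.0, 0.0, 0.0, 0.0], 'view': [[-0.0177, -0.9998, -0.0041, -52.6241], [0.9962, -0.018, 0.0851, -525.6114], [-0.0851, -0.0026, 0.9964, -1320.9208], [0.0, 0.0, 0.0, 1.0]]}
side {'fx': 397.3097, 'fy': 397.3097, 'cx': 249.4055, 'cy': 192.1416, 'distortion': [-0.0176, 0.0, 0.0, 0.0, 0.0], 'view': [[-0.8083, -0.5884, 0.019, 385.323], [0.3162, -0.4068, 0.8571, -255.0171], [-0.4966, 0.6988, 0.5149, -756.1937], [0.0, 0.0, 0.0, 1.0]]}
{'t': 0.1, 'joint_pos': array([-8.39915665e-01,  3.59306584e-01,  1.11885475e-02, -2.76791699e-04,
       -1.22411208e+00, -2.88082338e-01]), 'qvel': array([ 0.00032966, -0.00255926,  0.00228831,  0.00063045, -0.00187404,
        0.00185217]), 'tau': array([-3.03513603e-03, -5.84163415e+01,  2.93753350e+01,  7.01548934e+00,
        1.01879545e-02, -4.48532705e-05]), 'tcp_pos': array([ 288.99651805, -609.54151543,  225.74428508]), 'eef_rot': array([-2.19548821e-01,  9.75601242e-01,  6.89313017e-04, -2.36045099e-04]), 'contact_force': array([-0.18844488,  0.63740601,  0.57776509]), 'moment': array([0.00664646, 0.01357078, 0.05549568]), 'finger_force': 0.0, 'width': 87.72225441894489}
```

View pics/top0.png

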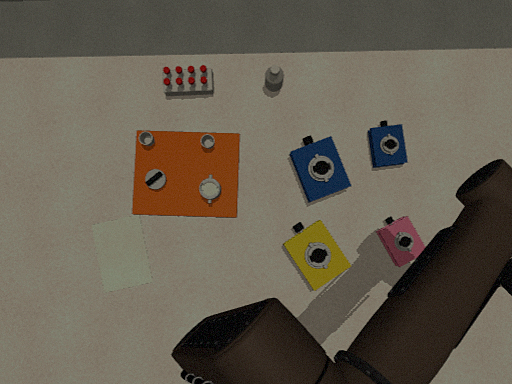

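View pics/side0.png

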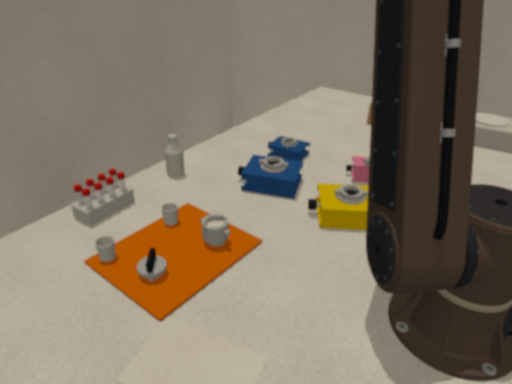

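Top picture: the jack candidates are large blue (321,168), small blue (389,145), yellow (318,256) and pink (404,241), so I take the large blue one with its knob at (308,141). The stage is at (209,188) with ears at about (210,177) and (210,203). The cap, with its black bar, is at (155,179), and the cups are at (146,138) and (207,141). The side view agrees. Next is a close crop to check the choice.

```bash
cat > vis.py <<'E'
from plant import bot
import cv2,numpy as np
def shot(n,k=6): return np.mean([bot.camera(n).astype(float) for _ in range(k)],0).astype(np.uint8)
def ray(n,uv,z):
    c=bot.get_calibration(n); K=np.array([[c['fx'],0,c['cx']],[0,c['fy'],c['cy']],[0,0,1.]])
    p=cv2.undistortPoints(np.array(uv,float).reshape(-1,1,2),K,np.array(c['distortion'],float)).reshape(-1,2)
    V=np.array(c['view']);R=V[:3,:3];o=-R.T@V[:3,3]
    d=np.c_[p[:,0],-p[:,1],-np.ones(len(p))]@R
    return o+d*((z-o[2])/d[:,2])[:,None]
def proj(n,X):
    c=bot.get_calibration(n); K=np.array([[c['fx'],0,c['cx']],[0,c['fy'],c['cy']],[0,0,1.]])
    V=np.diag([1,-1,-1,1.])@np.array(c['view'])
    return cv2.projectPoints(np.array(X,float).reshape(-1,1,3),cv2.Rodrigues(V[:3,:3])[0],V[:3,3],K,np.array(c['distortion'],float))[0].reshape(-1,2)
E
python3 - <<'E'
from vis import *
t=shot("top");s=shot("side");np.savez("img0.npz",t=t,s=s)
def cr(im,x,y,w,h,f): return cv2.resize(im[y:y+h,x:x+w],None,fx=f,fy=f,interpolation=cv2.INTER_CUBIC)[...,::-1]
a=cr(t,285,130,70,75,5); b=cr(t,130,125,84,75,5)
b=cr(t,140,160,85,50,5);c=cr(s,130,205,110,82,4)
A=np.zeros((600,790,3),np.uint8);A[:375,:350]=a;A[:250,360:785]=b;A[260:588,350:790]=c
cv2.imwrite("pics/crop.png",A)
E
```

```text
(no output)
```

View pics/crop.png

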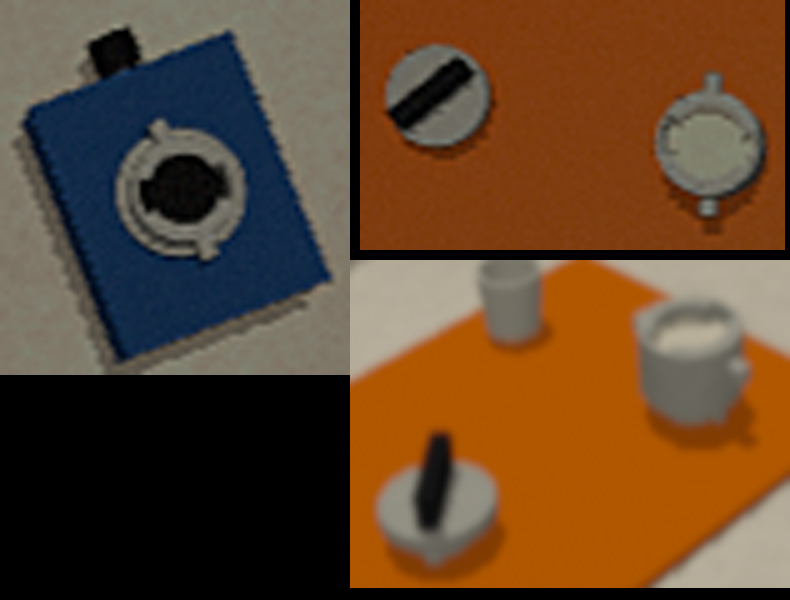

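The crop confirms the large blue jack: knob at top left, ears along the knob direction, mouth open. The cap bar and stage ears are clear too. Now I measure all three.

```bash
cat > meas.py <<'E'
from vis import *
from scipy.optimize import least_squares
D=np.load("img0.npz");t=D["t"];s=D["s"]
V=np.array(bot.get_calibration("top")["view"]);o=-V[:3,:3].T@V[:3,3]
def hsv(im):return cv2.cvtColor(im,cv2.COLOR_RGB2HSV)
def big(im,f=4): return cv2.resize(im,None,fx=f,fy=f,interpolation=cv2.INTER_CUBIC)
def cnt(m,x,y):
    cs,_=cv2.findContours(m.astype(np.uint8),cv2.RETR_EXTERNAL,cv2.CHAIN_APPROX_NONE)
    cs=[c for c in cs if cv2.pointPolygonTest(c,(x,y),False)>=0]
    return (max(cs,key=cv2.contourArea).reshape(-1,2)+.5)/4-.5
H=hsv(big(t)).astype(int);h,S,v=H[...,0],H[...,1],H[...,2]
def circ(uv,zt,c0,far=True,r=31):
    P=ray("top",uv,zt)[:,:2]
    d=P-c0; a=c0-o[:2]; a=a/np.linalg.norm(a)
    k=(d@a>0) if far else (d@a>-99)
    P=P[k]
    q=least_squares(lambda p:np.hypot(*(P-p).T)-r,c0,loss='soft_l1',f_scale=.5)
    res=np.hypot(*(P-q.x).T)-r
    f=least_squares(lambda p:np.hypot(*(P-p[:2]).T)-p[2],[*c0,r],loss='soft_l1',f_scale=.5)
    return q.x,np.median(abs(res)),f.x
print("cam",o)
# stand plate
blue=(h>100)&(h<125)&(S>110)&(v>40)
c=cnt(blue,4*321,4*190) if blue[760,1284] else cnt(blue,4*321,4*168)
rc=cv2.minAreaRect(ray("top",c,60)[:,:2].astype(np.float32)); print("plate",rc)
m=~blue; steel=(S<100)&(v>70)
box=np.zeros_like(steel);box[4*150:4*187,4*303:4*340]=1
k=cnt(steel&box,4*321,4*168); 
print("mouth",circ(k,80,ray("top",[321,168],80)[0,:2],True),circ(k,80,ray("top",[321,168],80)[0,:2],False))
# dark bore centroid (floor edge)
# stage
for nm,(x,y),zt in(("stage",(209,188),69),("cap",(155,179),35.5)):
    b=np.zeros_like(steel);b[4*(y-22):4*(y+22),4*(x-22):4*(x+22)]=1
    notor=((S<130)|((nm=="cap")&(v<45)))&b.astype(bool)
    k=cnt(notor,4*x,4*y); c0=ray("top",[x,y],zt)[0,:2]
    print(nm,circ(k,zt,c0),circ(k,zt,c0,False))
    if nm=="stage":
        for z in(59-0,):
            P=ray("top",k,z)[:,:2]; q=circ(k,zt,c0)[0]; r=np.hypot(*(P-q).T)
            e=P[r>36]; g=e[:,0]>q[0]; a,b2=e[g].mean(0),e[~g].mean(0); print("ears",a,b2,"mid",(a+b2)/2,"yaw",np.degrees(np.arctan2(*(a-b2)[::-1])),len(e),r.max())
    else:
        bar=(v<45)&b.astype(bool); kb=cnt(bar,4*x,4*y); rr=cv2.minAreaRect(ray("top",kb,60.5)[:,:2].astype(np.float32)); print("bar",rr)
        P=ray("top",np.argwhere(bar)[:,::-1]/4.,60.5)[:,:2]; w,U=np.linalg.eigh(np.cov(P.T)); print("pca yaw",np.degrees(np.arctan2(U[1,1],U[0,1])),P.mean(0))
# stand ears
b=np.zeros_like(steel);b[4*148:4*190,4*300:4*343]=1
k=cnt(steel&b.astype(bool),4*321,4*168); q=circ(k,80,ray("top",[321,168],80)[0,:2])[0]
P=ray("top",k,70)[:,:2]; r=np.hypot(*(P-q).T);e=P[r>36]; g=e[:,0]>q[0];a,b2=e[g].mean(0),e[~g].mean(0);print("stand ears",a,b2,"mid",(a+b2)/2,"yaw",np.degrees(np.arctan2(*(a-b2)[::-1])),r.max(),len(e))
E
python3 meas.py
```

```text
cam [ 410.2352772   -65.47491838 1360.62061161]
plate ((571.2036743164062, -241.3056182861328), (160.62542724609375, 134.15992736816406), 20.450706481933594)
mouth (array([ 576.29675597, -248.00069545]), np.float64(1.9761700611290323), array([ 570.34807029, -242.34866999,   37.94725528])) (array([ 571.71279627, -241.90054985]), np.float64(6.952745959341907), array([ 570.70140661, -242.35511897,   37.8370412 ]))
stage (array([518.80409449,  83.16108749]), np.float64(0.5293864337674741), array([518.4297601 ,  81.69253132,  32.30012046])) (array([517.37122948,  82.40702273]), np.float64(1.0171427968936904), array([517.32444914,  82.32048707,  32.05237336]))
ears [558.36394172  81.33157593] [478.36739479  84.9333092 ] mid [518.36566825  83.13244256] yaw -2.5779218002486965 54 43.36966798231494
cap (array([552.10515977, 249.51004469]), np.float64(0.30035617964312067), array([552.39627157, 250.06851746,  30.49573123])) (array([552.18085727, 249.58461077]), np.float64(0.326414583103384), array([552.17309175, 249.57839145,  30.81155408]))
bar ((550.8092041015625, 247.47787475585938), (17.02585792541504, 53.9110107421875), 39.412574768066406)
pca yaw 128.21708488108075 [549.59756404 246.56119939]
stand ears [ 599.18439225 -219.47933373] [ 546.10968304 -239.72811026] mid [ 572.64703764 -229.603722  ] yaw 20.88258320959817 45.66723759022538 219
```

```bash
python3 - <<'E'
from vis import *
D=np.load("img0.npz");t=D["t"];s=D["s"]
th=np.linspace(0,2*np.pi,60)
def circle(c,r,z):return np.c_[c[0]+r*np.cos(th),c[1]+r*np.sin(th),0*th+z]
def seg(c,yaw,x,w,z):
    a=np.radians(yaw);R=np.array([[np.cos(a),-np.sin(a)],[np.sin(a),np.cos(a)]])
    return np.c_[(np.array([[-x,-w],[x,-w],[x,w],[-x,w],[-x,-w]])@R.T)+c,[z]*5]
def draw(n,im,box,f,items):
    x,y,w,h=box;A=cv2.resize(im[y:y+h,x:x+w],None,fx=f,fy=f,interpolation=cv2.INTER_CUBIC)[...,::-1].copy()
    A=cv2.convertScaleAbs(A,alpha=1.5)
    for P,col in items:
        q=((proj(n,P)-[x,y]+.5)*f-.5).astype(int); cv2.polylines(A,[q],False,col,1)
    return A
st=np.array([572.2,-243.9]);sg=np.array([518.5,83.1]);cp=np.array([552.2,249.6])
R,G,Y=(0,0,255),(0,255,0),(0,255,255)
I1=[(circle(st,31,80),R),(circle(st,27,80),G),(circle(st,37.5,66),Y),(seg(st,20.6,43,5,70),R),(seg(st,20.6,80,65,60),Y)]
I2=[(circle(sg,31,69),R),(circle(sg,27,69),G),(seg(sg,-2.6,43,5,59),Y)]
I3=[(circle(cp,31,35.5),R),(seg(cp,128,27,6,60.5),G)]
rows=np.zeros((600,780,3),np.uint8)
a=draw("top",t,(290,140,60,60),6,I1);b=draw("top",t,(190,165,40,50),6,I2);
c=draw("top",t,(135,160,40,40),6,I3)
rows[:360,:360]=a;rows[:300,370:610]=b;rows[360:600,:240]=c[:240]
d=draw("side",s,(235,150,75,50),5,I1);e=draw("side",s,(130,208,105,80),3,I2+I3)
rows[310:560,250:625]=d; rows[0:240,620:780]=e[:,:160]; rows[300:540,630:780]=e[:,160:310]
cv2.imwrite("pics/ov.png",rows)
E
```

```text
(no output)
```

View pics/ov.png

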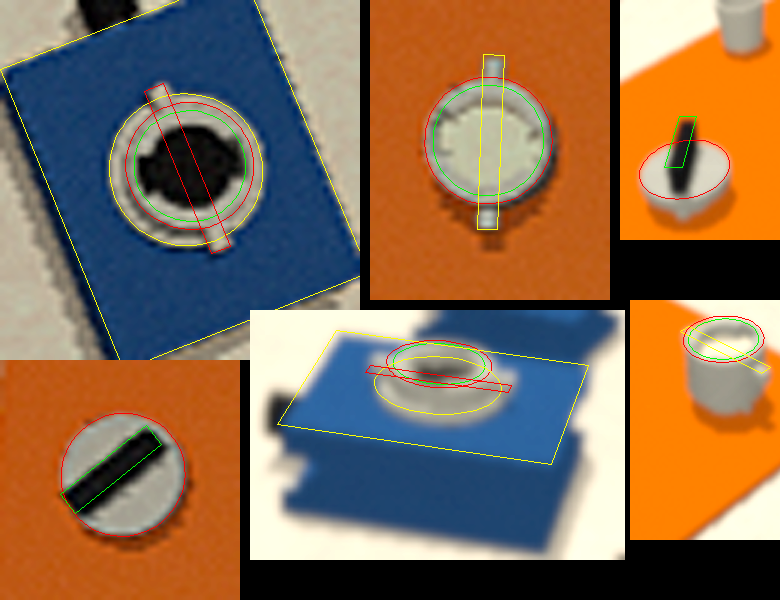

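The overlays fit the top view well; the side view has a small uniform offset within its 2 mm calibration. The values I'll use are:
- **Stand:** (572.2, -243.9), yaw 20.6°
- **Stage:** (518.5, 83.1), yaw -2.6°
- **Cap:** (552.2, 249.6), yaw about 128°

Next I check IK and grasp the stage.

```bash
cat > rob.py <<'E'
from vis import *
from scipy.spatial.transform import Rotation as Ro
ST=np.array([572.2,-243.5]);SY=20.6
def q(a): return (Ro.from_euler('z',a,degrees=True)*Ro.from_euler('x',180,degrees=True)).as_quat()
def rd(tag=""):
    s=bot.read_state(); a=(Ro.from_quat(s['eef_rot'])*Ro.from_euler('x',-180,degrees=True)).as_euler('ZYX',degrees=True)[0]
    print(tag,"t%.1f"%s['t'],"p",np.round(s['tcp_pos'],1),"yaw%.1f"%a,"F",np.round(s['contact_force'],1),"Mz%.2f"%s['moment'][2],"w%.1f"%s['width'],"ff%.0f"%s['finger_force'],"j6 %.2f"%s['joint_pos'][5]); return s
E
python3 - <<'E'
from rob import *
for p,a in(([518.5,83.1,150],-2.6),([518.5,83.1,150],177.4),([572,-243,150],100.6),([572,-243,150],-79.4),([572,-243,150],15),([572,-243,150],-165),([552,250,150],128),([552,250,150],-52)):
    j=bot.solve_ik(p,q(a)); print(a,None if j is None else np.round(j,2))
E
```

```text
-2.6 [ 0.53  0.18 -0.42  0.   -0.97  0.99]
177.4 [ 0.53  0.18 -0.42 -0.   -0.97 -2.15]
100.6 [-0.09  0.33 -0.21  0.   -1.03 -2.87]
-79.4 [-0.09  0.33 -0.21  0.   -1.03  0.27]
15 [-0.09  0.33 -0.21  0.   -1.03  1.92]
-165 [-0.09  0.33 -0.21  0.   -1.03 -1.22]
128 None
-52 [ 0.75  0.31 -0.25  0.   -1.02 -0.08]
```

```bash
python3 - <<'E'
from rob import *
bot.move_ptp([518.5,83.1,180],q(-2.6)); rd("above")
bot.line_to([518.5,83.1,32],120); rd("down")
bot.move_gripper(58,50); rd("grip")
bot.line_to([518.5,83.1,42],60); rd("lift")
bot.line_to([518.5,83.1,170],200)
bot.move_ptp([*ST,170],q(SY-100)); rd("over stand")
bot.line_to([*ST,88+32],120); rd()
t=shot("top",1);s=shot("side",3)
A=np.hstack([cv2.resize(t[130:210,280:360],None,fx=4.8,fy=4.8,interpolation=cv2.INTER_CUBIC),cv2.resize(s[125:225,225:325],(384,384),interpolation=cv2.INTER_CUBIC)])
cv2.imwrite("pics/held.png",cv2.convertScaleAbs(A[...,::-1],alpha=1.4))
E
```

```text
above t3.3 p [518.7  82.5 180. ] yaw-2.7 F [-0.  -0.9 -0.1] Mz-0.06 w87.3 ff0 j6 0.99
down t4.7 p [519.   83.3  32.6] yaw-2.6 F [-0.5  0.6  0.4] Mz0.03 w87.5 ff0 j6 0.99
grip t5.2 p [518.7  83.3  32.2] yaw-2.6 F [-0.9  0.8  1.8] Mz-0.01 w61.6 ff50 j6 0.99
lift t5.5 p [518.5  83.1  42.3] yaw-2.6 F [ 0.1  0.6 -3.1] Mz-0.01 w61.4 ff50 j6 0.99
over stand t7.6 p [ 572.2 -242.7  169.5] yaw-79.3 F [-0.1  0.4 -3. ] Mz0.01 w61.8 ff50 j6 0.27
 t8.2 p [ 572.7 -243.1  120.5] yaw-79.3 F [-0.7  0.3 -3. ] Mz0.04 w61.7 ff50 j6 0.27
```

View pics/held.png

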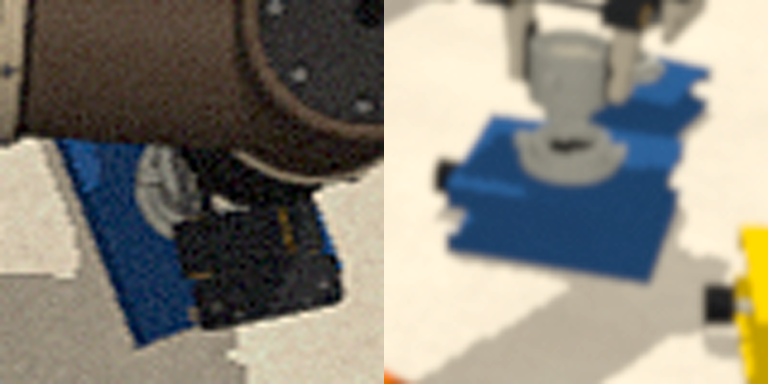

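The stage is held upright over the mouth: side panel neck at (568,110), mouth at (570,148). I lower it in steps with a force guard.

```bash
python3 - <<'E'
from rob import *
bot.line_to([*ST,105],80)
f0=bot.read_state()['contact_force'][2]
for z in (100,97,94,92,90,88.5,87.5):
    bot.line_to([*ST,z],40); s=rd()
    if s['contact_force'][2]-f0>12: print("contact");break
E
```

```text
t9.0 p [ 572.1 -243.5   99.8] yaw-79.4 F [-0.3  0.2 -3. ] Mz0.03 w61.8 ff50 j6 0.27
 t9.2 p [ 572.1 -243.5   96.8] yaw-79.4 F [ 0.6 -0.1 -2.3] Mz0.00 w61.6 ff50 j6 0.27
 t9.5 p [ 572.1 -243.4   93.7] yaw-79.4 F [ 0.2 -0.6 -2.7] Mz0.01 w61.9 ff50 j6 0.27
 t9.7 p [ 572.1 -243.4   91.8] yaw-79.4 F [ 0.  -0.  -2.5] Mz0.01 w61.4 ff50 j6 0.27
 t10.0 p [ 572.2 -243.4   89.8] yaw-79.4 F [-0.6 -0.1 -3. ] Mz-0.02 w61.9 ff50 j6 0.27
 t10.2 p [ 572.2 -243.5   88.4] yaw-79.4 F [-0.  -0.6 -2.6] Mz-0.04 w61.3 ff50 j6 0.27
 t10.5 p [ 572.3 -243.5   88.2] yaw-79.4 F [-3.6  1.3  5.3] Mz0.01 w61.5 ff50 j6 0.27
```

It is seated with light floor contact and the lugs are in the gaps. I now turn it clockwise with a moment guard.

```bash
cat > twist.py <<'E'
from rob import *
def twist(z,a0=SY-100,total=90,lim=1.2):
    m0=bot.read_state()['moment'][2]
    for i,d in enumerate(list(range(6,73,6))+list(range(74,total+1,2))):
        bot.line_to([*ST,z],40 if d<74 else 20,ori=q(a0-d)); s=bot.read_state()
        if i%3==0 or d>72: rd(d)
        if abs(s['moment'][2]-m0)>lim or np.hypot(*s['contact_force'][:2])>30: rd("STOP %d"%d);break
E
python3 - <<'E'
from twist import *
twist(88)
E
```

```text
6 t10.7 p [ 572.2 -243.6   88.3] yaw-85.3 F [-2.1  0.6  2.3] Mz-0.09 w61.7 ff50 j6 0.17
24 t11.5 p [ 572.2 -243.7   88.2] yaw-103.1 F [-2.3 -2.3  3.5] Mz-0.11 w61.3 ff50 j6 -0.14
42 t12.3 p [ 572.  -243.6   88.2] yaw-121.1 F [-4.1 -3.6  5.7] Mz-0.16 w61.5 ff50 j6 -0.45
60 t13.1 p [ 571.8 -243.5   88.2] yaw-139.1 F [-4.2 -2.1  5.4] Mz-0.14 w61.3 ff50 j6 -0.77
74 t13.8 p [ 571.5 -243.2   88.2] yaw-153.1 F [-5.2 -0.4  8. ] Mz0.02 w61.7 ff50 j6 -1.01
76 t14.1 p [ 571.5 -243.1   88.2] yaw-155.1 F [-5.4 -0.5  8.1] Mz-0.04 w61.7 ff50 j6 -1.05
78 t14.3 p [ 571.5 -243.1   88.2] yaw-157.1 F [-6.   0.4  8.7] Mz-0.03 w61.8 ff50 j6 -1.08
80 t14.6 p [ 571.5 -243.    88.2] yaw-159.1 F [-5.6  0.1  7.1] Mz-0.01 w62.1 ff50 j6 -1.12
82 t14.8 p [ 571.5 -243.    88.2] yaw-161.1 F [-5.3 -0.1  9. ] Mz-0.05 w61.7 ff50 j6 -1.15
84 t15.1 p [ 571.4 -242.7   88.2] yaw-163.1 F [-5.5  1.4  9.3] Mz0.09 w61.8 ff50 j6 -1.19
86 t15.3 p [ 571.1 -242.2   88.1] yaw-165.0 F [-8.   3.9 10.5] Mz0.19 w61.5 ff50 j6 -1.22
88 t15.6 p [ 570.7 -241.8   88.1] yaw-167.0 F [-8.9  6.7 12.1] Mz0.34 w61.3 ff50 j6 -1.26
90 t15.8 p [ 570.3 -241.4   88.1] yaw-169.0 F [-10.2   8.6  14.6] Mz0.52 w61.6 ff50 j6 -1.29
```

```bash
python3 - <<'E'
from rob import *
bot.move_gripper(80); s=rd("open"); 
p=s['tcp_pos']; bot.line_to([p[0],p[1],200],150); rd()
bot.move_ptp([552.2,249.6,150],q(-52)); rd("over cap")
t=shot("top",6);s=shot("side",6);np.savez("img1.npz",t=t,s=s)
A=np.hstack([cv2.resize(t[135:205,285:355],(400,400),interpolation=cv2.INTER_CUBIC),cv2.resize(s[125:205,235:315],(400,400),interpolation=cv2.INTER_CUBIC)])
cv2.imwrite("pics/seat1.png",cv2.convertScaleAbs(A[...,::-1],alpha=1.3))
E
```

```text
open t16.4 p [ 572.3 -243.6   87.8] yaw-169.4 F [ 1.1 -0.4  0.6] Mz0.02 w79.7 ff0 j6 -1.30
 t17.3 p [ 571.6 -243.3  199. ] yaw-169.4 F [ 0.2  0.4 -0.6] Mz0.00 w79.8 ff0 j6 -1.30
over cap t19.1 p [552.5 248.9 150. ] yaw-52.1 F [ 0.1  0.2 -0.7] Mz-0.04 w80.0 ff0 j6 -0.08
```

View pics/seat1.png

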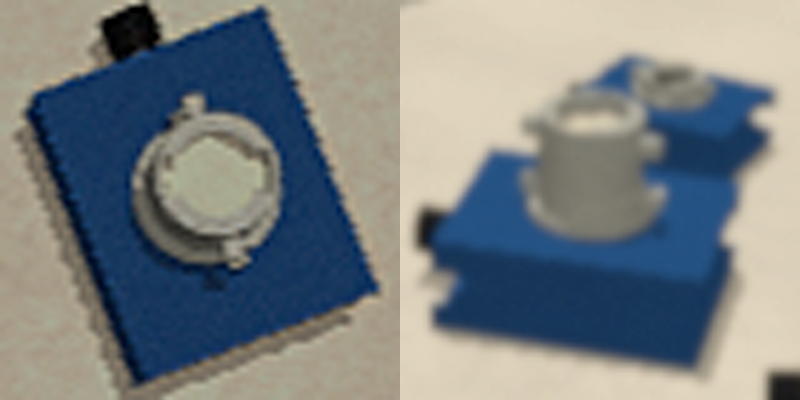

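The stage stands upright and seated: ears at (192,105) and (237,258) in the left panel, with the jack's edges nearly parallel. Now I measure its ear yaw and its mouth.

```bash
cat > m2.py <<'E'
from vis import *
import sys
t=np.load(sys.argv[1])["t"]
f=4;B=cv2.cvtColor(cv2.resize(t,None,fx=f,fy=f,interpolation=cv2.INTER_CUBIC),cv2.COLOR_RGB2HSV).astype(int)
m=((B[...,1]<100)&(B[...,2]>60)).astype(np.uint8);bx=np.zeros_like(m);bx[4*147:4*186,4*305:4*338]=1;m&=bx
px=(np.argwhere(m)[:,::-1]+.5)/f-.5
c=np.array([571.9,-243.3])
# ears: steel pixels, cast on ear top plane, outside radius 35, away from flange (sector near +-x)
P=ray("top",px,115)[:,:2]-c
r=np.hypot(*P.T);a=np.degrees(np.arctan2(P[:,1],P[:,0]))
# far contour of rim z=125
for nm,k in(("+",(r>33.5)&(r<45)&(abs(a-18)<20)),("-",(r>33.5)&(r<45)&(abs((a-198+180)%360-180)<20))):
    print(nm,k.sum(),(P[k].mean(0)+c).round(1),"ang %.1f"%np.degrees(np.arctan2(*P[k].mean(0)[::-1])),"rmax %.1f"%r[k].max())
E
python3 m2.py img1.npz; python3 - <<'E'
from vis import *
t=np.load("img1.npz")["t"]
th=np.linspace(0,2*np.pi,60);c=np.array([571.9,-243.3])
A=cv2.convertScaleAbs(cv2.resize(t[140:200,290:350],None,fx=10,fy=10,interpolation=cv2.INTER_CUBIC)[...,::-1],alpha=1.5)
for y,col in((20.6,(0,255,0)),(16,(0,0,255))):
    a=np.radians(y);R=np.array([[np.cos(a),-np.sin(a)],[np.sin(a),np.cos(a)]])
    P=np.c_[np.array([[-43,-5],[43,-5],[43,5],[-43,5],[-43,-5]])@R.T+c,[115]*5]
    cv2.polylines(A,[((proj("top",P)-[290,140]+.5)*10-.5).astype(int)],False,col,1)
P=np.c_[c[0]+31*np.cos(th),c[1]+31*np.sin(th),0*th+125];cv2.polylines(A,[((proj("top",P)-[290,140]+.5)*10-.5).astype(int)],False,(0,255,255),1)
cv2.imwrite("pics/ov2.png",A)
E
```

```text
+ 343 [ 607.8 -230.6] ang 19.5 rmax 45.0
- 393 [ 535.6 -253.4] ang -164.5 rmax 44.9
```

View pics/ov2.png

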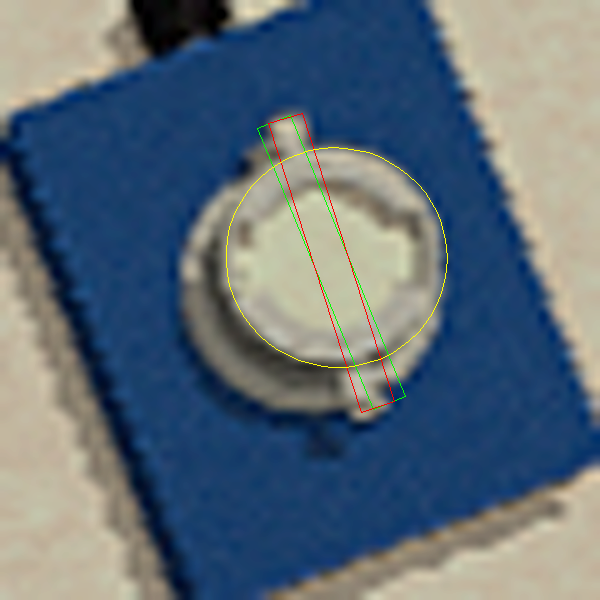

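The yellow rim overlay sits about 1 to 2 mm off the real rim. The ears fit 16° better than 20.6°, so my overtravel pushed the stage slightly past and sideways. I'll regrip on the true centre, turn back a little, and come up gently to the stop.

```bash
python3 - <<'E'
from rob import *
bot.move_gripper(86)
bot.move_ptp([*ST,170],q(-164)); bot.line_to([*ST,89.5],120)
bot.move_gripper(58,40); s=rd("grip")
bot.line_to([*ST,89],20,ori=q(-157)); s=rd("back"); m0=s['moment'][2]
for y in(-158,-159,-160,-161,-162):
    bot.line_to([*ST,89],15,ori=q(y)); s=rd(y)
    if s['moment'][2]-m0>0.2 : break
bot.move_gripper(86); bot.line_to([*ST,200],200)
bot.move_ptp([552.2,249.6,150],q(-52)); rd("over cap")
t=shot("top",6);np.savez("img2.npz",t=t)
E
python3 m2.py img2.npz
```

```text
grip t23.3 p [ 571.9 -242.7   90. ] yaw-164.0 F [-2.3  4.8  4.4] Mz0.11 w61.6 ff40 j6 -1.20
back t23.5 p [ 572.4 -243.4   90. ] yaw-156.9 F [-0.9  2.8  5.8] Mz0.06 w61.9 ff40 j6 -1.08
-158 t23.8 p [ 572.6 -243.4   89.9] yaw-158.0 F [-2.6  2.7  5.7] Mz0.04 w61.8 ff40 j6 -1.10
-159 t24.0 p [ 572.8 -243.4   89.9] yaw-159.0 F [-1.1  2.3  6.2] Mz0.07 w61.3 ff40 j6 -1.12
-160 t24.3 p [ 572.9 -243.4   89.9] yaw-160.0 F [-0.2  3.9  5.4] Mz0.04 w61.5 ff40 j6 -1.13
-161 t24.5 p [ 573.  -243.4   89.9] yaw-161.0 F [-0.3  3.3  6.2] Mz0.15 w62.0 ff40 j6 -1.15
-162 t24.8 p [ 572.9 -243.1   89.9] yaw-162.0 F [-0.3  4.3  5.7] Mz0.21 w62.1 ff40 j6 -1.17
over cap t27.9 p [552.5 248.9 150. ] yaw-52.1 F [-0.4 -0.   0.5] Mz-0.01 w85.9 ff0 j6 -0.08
+ 341 [ 607.9 -230.8] ang 19.1 rmax 45.0
- 370 [ 535.7 -254.4] ang -163.0 rmax 45.0
```

The turn-back worked: the ears moved about +2°, to around 18°, with contact at the stop near tool yaw -161°. Now the cap.

```bash
python3 - <<'E'
from rob import *
bot.move_gripper(50)
bot.line_to([552.2,249.6,38],100); rd("down")
bot.move_gripper(8,35); rd("grip")
bot.line_to([552.2,249.6,60],80); rd("lift")
bot.line_to([552.2,249.6,230],250)
bot.move_ptp([*ST,230],q(-80.5)); rd("over")
bot.line_to([*ST,160],120)
f0=rd()['contact_force'][2]
for z in (153,149,146,143,141,139.5,138.5):
    bot.line_to([*ST,z],40); s=rd()
    if s['contact_force'][2]-f0>10: print("contact");break
E
```

```text
down t30.3 p [552.6 249.9  38.7] yaw-52.0 F [0.5 1.4 0.1] Mz-0.02 w50.0 ff0 j6 -0.08
grip t31.0 p [552.2 249.6  38. ] yaw-52.0 F [-0.8  0.6  2.1] Mz-0.00 w12.2 ff35 j6 -0.08
lift t31.4 p [552.4 249.8  60.5] yaw-52.0 F [-0.6  0.4 -1.2] Mz0.05 w11.7 ff35 j6 -0.08
over t34.1 p [ 572.6 -242.6  229.9] yaw-80.4 F [ 0.7  0.2 -2.1] Mz0.00 w11.8 ff35 j6 0.25
 t34.8 p [ 572.8 -243.4  160.7] yaw-80.5 F [ 1.1 -0.2 -0.9] Mz-0.00 w11.7 ff35 j6 0.25
 t35.1 p [ 572.1 -243.5  153.1] yaw-80.5 F [-0.3  1.1 -1. ] Mz0.03 w11.5 ff35 j6 0.25
 t35.4 p [ 572.  -243.5  148.7] yaw-80.5 F [-0.8 -0.3 -1.7] Mz-0.02 w11.7 ff35 j6 0.25
 t35.6 p [ 572.1 -243.5  145.7] yaw-80.5 F [ 0.  -0.1 -1.3] Mz-0.05 w11.9 ff35 j6 0.25
 t35.9 p [ 572.  -243.5  142.7] yaw-80.5 F [ 0.3 -0.1 -1. ] Mz-0.02 w11.8 ff35 j6 0.25
 t36.1 p [ 572.1 -243.5  140.8] yaw-80.5 F [ 0.4  1.1 -1.8] Mz-0.00 w11.9 ff35 j6 0.25
 t36.4 p [ 572.1 -243.5  139.4] yaw-80.5 F [ 0.2 -0.3 -1.4] Mz-0.06 w12.1 ff35 j6 0.25
 t36.6 p [ 572.5 -243.7  139. ] yaw-80.5 F [-0.8 -1.6  2.9] Mz-0.08 w11.7 ff35 j6 0.25
```

The cap dropped through to the seat (TCP 139.0, as expected). I turn it clockwise with a tighter moment limit.

```bash
python3 - <<'E'
from twist import *
twist(138.8,-80.5,86,0.3)
E
```

```text
6 t36.9 p [ 572.4 -243.6  139. ] yaw-86.4 F [ 0.3 -0.3  1.6] Mz0.01 w11.8 ff35 j6 0.15
24 t37.7 p [ 572.4 -243.6  139. ] yaw-104.2 F [ 0.6 -0.2  3.3] Mz-0.10 w11.9 ff35 j6 -0.16
42 t38.4 p [ 572.3 -243.6  139. ] yaw-122.2 F [-0.1 -0.7  4.7] Mz-0.07 w11.8 ff35 j6 -0.47
60 t39.2 p [ 572.4 -243.5  139. ] yaw-140.2 F [-0.3 -0.3  5.8] Mz-0.04 w11.9 ff35 j6 -0.79
74 t40.0 p [ 572.4 -243.5  139. ] yaw-154.2 F [-0.7  0.7  4.9] Mz-0.03 w11.7 ff35 j6 -1.03
76 t40.2 p [ 572.4 -243.5  139. ] yaw-156.2 F [-0.1 -0.2  4.9] Mz-0.02 w11.5 ff35 j6 -1.07
78 t40.5 p [ 572.4 -243.5  139. ] yaw-158.2 F [-0.4 -0.4  5.2] Mz-0.08 w12.0 ff35 j6 -1.10
80 t40.7 p [ 572.4 -243.6  139.1] yaw-160.2 F [-0.7  0.5  4.6] Mz-0.08 w11.9 ff35 j6 -1.14
82 t41.0 p [ 572.3 -243.5  139. ] yaw-162.2 F [0.  0.4 5.7] Mz0.03 w11.9 ff35 j6 -1.17
84 t41.2 p [ 572.3 -243.1  139.1] yaw-164.2 F [-0.3  3.1  6.1] Mz0.11 w11.8 ff35 j6 -1.21
86 t41.5 p [ 572.3 -242.7  139.1] yaw-166.2 F [-0.7  3.6  7.9] Mz0.27 w11.7 ff35 j6 -1.24
STOP 86 t41.5 p [ 572.3 -242.7  139.1] yaw-166.2 F [-0.7  3.6  7.9] Mz0.27 w11.7 ff35 j6 -1.24
```

```bash
python3 - <<'E'
from rob import *
bot.line_to([*ST,139],20,ori=q(-162.5)); rd("relax")
bot.move_gripper(45); rd("open")
bot.line_to([*ST,230],150)
bot.move_ptp([552.2,200,260],q(-52)); rd("away")
t=shot("top",6);s=shot("side",6);np.savez("img3.npz",t=t,s=s)
A=np.hstack([cv2.resize(t[140:200,290:350],(400,400),interpolation=cv2.INTER_CUBIC),cv2.resize(s[115:195,235:315],(400,400),interpolation=cv2.INTER_CUBIC)])
cv2.imwrite("pics/seat2.png",cv2.convertScaleAbs(A[...,::-1],alpha=1.3))
B=cv2.cvtColor(cv2.resize(t,None,fx=4,fy=4,interpolation=cv2.INTER_CUBIC),cv2.COLOR_RGB2HSV)
m=(B[...,2]<40).astype(np.uint8);x=np.zeros_like(m);x[4*150:4*182,4*308:4*340]=1;m&=x
n,l,st,ce=cv2.connectedComponentsWithStats(m);i=1+np.argmax(st[1:,4])
P=ray("top",(np.argwhere(l==i)[:,::-1]+.5)/4-.5,161.5)[:,:2];print(st[i],cv2.minAreaRect(P.astype(np.float32)))
w,U=np.linalg.eigh(np.cov(P.T));print("bar pca",np.degrees(np.arctan(U[1,1]/U[0,1])))
E
python3 m2.py img3.npz
```

```text
relax t41.7 p [ 572.2 -243.2  139. ] yaw-162.4 F [-1.1  1.9  4.7] Mz0.11 w11.7 ff35 j6 -1.17
open t42.5 p [ 572.2 -243.5  139. ] yaw-162.5 F [-0.9  0.3  0.3] Mz-0.01 w44.9 ff0 j6 -1.18
away t44.9 p [552.3 199.3 259.7] yaw-52.1 F [-1.3 -1.1  0.2] Mz-0.06 w45.0 ff0 j6 -0.02
[1277  613   42   80 1587] ((573.830810546875, -240.3236846923828), (54.81884002685547, 15.229568481445312), 18.14364242553711)
bar pca 17.168666151401627
+ 330 [ 608.2 -230. ] ang 20.2 rmax 45.0
- 375 [ 535.7 -254.2] ang -163.3 rmax 45.0
```

View pics/seat2.png

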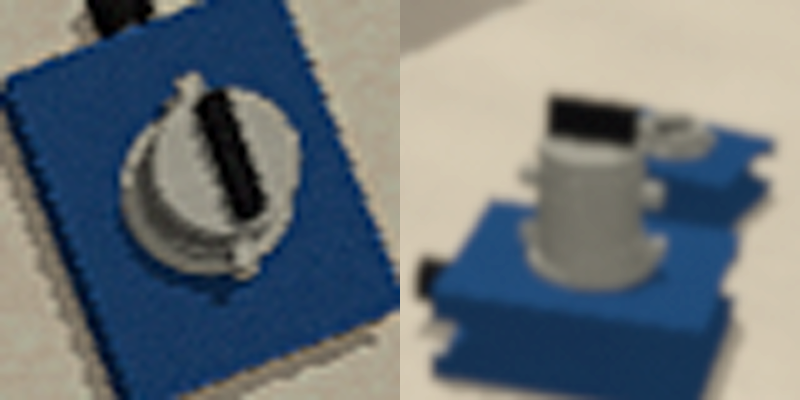

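The holder stands assembled and upright: bar at about 17.5 to 18° and stage ears at about 18.5°, both turned against their stops and in line with the jack's ears to within the measurement. The disc sits level on the rim, and I did not go near the cups.

```bash
python3 -c "
from plant import bot
print(bot.close_job())"
```

```text
the job is handed in; nothing more can be done
None
```

I assembled the holder on the large blue jack and handed the job in at about 45 s; both joints are seated and turned to their stops, with the bar at about 18° and the stage ears at about 18.5° against about 20.5° measured for the jack, and the close call gave no verdict.

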